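Load the sample bottles into the carrier in reverse order

ROBOT

A 6-joint arm with a two-finger parallel gripper is mounted at the origin on the work surface. World frame = base frame: x ahead of the robot, y to its left, z up, the work surface at z = 0. Lengths are in m, angles in rad, forces in N, time in s.
With the tool pointing down it reaches from about 0.225 to 0.875 m from the base axis. Payload 3.4 kg.
Tool frame: the origin (TCP) lies on the centre line of the jaws, within the pads' length; the fingertips stand 11 mm ahead of it and the grasp point (between the pads) lies 8 mm behind it; z points along the fingers, y is the line along which they close (so a half turn about z gives the same grasp; the last joint's range is limited). The gripper opens to 85 mm and grips with 20 to 120 N. Pads are 22 mm wide; open, the fingers measure 114 mm over their backs; the gripper's body (76 mm by 85 mm) begins 54 mm behind the grasp point. The pads swing forward as they close: fully open they stand 13 mm farther back than shut.
Start: joints at [1.051, 0.276, 1.505, -0, 1.361, -0.121], TCP at [0.223, 0.53, 0.242] pointing down, gripper open.
Joint ranges: [-2.89, 2.89], [-0.75, 2.08], [0.22, 2.7], [-1.18, 4.32], [0.11, 2.71], [-2.7, 2.7]. Speed limits (rad/s): [2.57, 2.57, 3.14, 3.14, 3.14, 3.14].

INTERFACE

Orientations are given as a unit quaternion [w, x, y, z].
In Python, from rig import manip, eyes, job gives the robot as it stands.
- The arm moves only by the tool drive_tool, never from a script. Its argument "rows" is a list of rows, each a list of 3 entries, a list of its own where there are three numbers: the turn, a rotation vector about the world's x, y, z in rad, then the shift along the world's x, y, z in cm, then the finger opening in cm, from 0 to 8.54. A call has 1 to 8 rows; each row shifts and turns the commanded pose from where the row before left it; what a row does not reach is not made up. A row lasts 1/8 s, in which the tool goes at most 62.5 mm and 10.7 degrees, less where a joint would pass 70% of its speed; a pose out of reach is approached as far as the arm can. A call is refused whole if a number of a shift passes 6.25 or a number of a turn 0.188, either way. A call with a gripper value outside its range is refused whole. The fingers move at their own pace and stop on an object; "force" is the grip in N (left out, the last holds). Time passes only in rows, so rows that do not move let the fingers close. It gives the time, the measured TCP pose, the force, the opening and the grip force at its end, in the units of the state.
- manip.get_state(): the state, without advancing time (a new reading comes with each control period).
- eyes.get_image(name): name is "scene" or "top" or "wrist"; returns the picture (480x640x3 uint8, red, green, blue); there is no depth.
- eyes.get_calibration(name): a dict with "camera_matrix" (3x3 intrinsics, pixels), "view" (4x4, takes a point from world to camera coordinates). Camera axes: x right, y up, looking along -z (the intrinsics and any distortion apply to the point x, -y, -z); pixel columns grow to the right and rows downward; lengths in m; the calibration is good to about 2 mm. The wrist camera is an equidistant fisheye: a pixel r from the principal point sees the ray r / f radians off the axis. A picture is of the moment at which its call begins: read the wrist's pose just before it. get_calibration takes no time and is no camera call; for the wrist camera it gives the pose at the moment of the call.
- job.sign_off(): hands the job in; it is judged then, once.
The state is a dict: "clock": time; "qpos": joint angles; "qd": joint speeds; "effort": joint torques, N m; "position": TCP position; "ee_rot": TCP orientation; "contact_force": force on the tool from outside, world axes, zero at the start; "moment": the same for the moment, N m; "width": finger opening in m; "gripper_force": force on a finger pad.
Only numpy, scipy, OpenCV 4.12 (cv2) and the standard library are available. Lean on these libraries where they do the work, as an engineer would, in place of code of your own. Each camera call takes 0.05 s, during which the arm holds its last target. There are 200 camera calls.

TASK

Move the four sample bottles from the wooden tasting board into the grey steel carrier, one bottle to a pocket and in reverse order: the bottle nearest the board's red end goes into the pocket farthest from the carrier's red end, the next one beside it, and so on, so that the bottle farthest from the board's red end finishes nearest the carrier's red end. Do not tip over or drop any bottle; leave all four standing upright on the pocket floors.

Things in the scene. Friction and masses are not known exactly. Their poses are not given: they have to be found in the camera images.
- board: Start rack: fixed plywood plank 276 x 88 mm, top face 16 mm up, dark lips 24 mm high along both long sides, a red block (22 mm long, 36 mm high) at one end only, at x = -149 mm. Four coasters on it at x = -99, -33, 33, 99 mm, y = 0. Origin: centre of its underside, on the table; x runs along the row, away from the red end; z up. Any yaw, left or right of the carrier.
- carrier: Target rack: fixed grey steel tray 268 x 70 mm with four square pockets, 62 mm wide inside, centred at x = -99, -33, 33, 99 mm, y = 0; floor 4 mm thick, walls 4 mm thick, tops 40 mm up. A red block (22 mm long, 44 mm high) at one end only, at x = -145 mm. Origin: centre of its underside, on the table; x runs along the row, away from the red end; z up. Any yaw.
- bottle_yellow: Loose round bottle of green glass, white label, yellow cap; 138 mm tall, 145 to 235 g. Body 42 mm in diameter up to 72 mm, shoulder up to 96 mm, neck 25 mm; the cap, 30 mm in diameter, from 112 to 138 mm above the underside, is the place to grip from above. Origin: centre of its underside; z up the bottle. Starts within 4 mm of the centre of the yellow coaster.
- bottle_blue: Loose round bottle of green glass, white label, blue cap; 138 mm tall, 145 to 235 g. Body 42 mm in diameter up to 72 mm, shoulder up to 96 mm, neck 25 mm; the cap, 30 mm in diameter, from 112 to 138 mm above the underside, is the place to grip from above. Origin: centre of its underside; z up the bottle. Starts within 4 mm of the centre of the blue coaster.
- bottle_green: Loose round bottle of green glass, white label, green cap; 138 mm tall, 145 to 235 g. Body 42 mm in diameter up to 72 mm, shoulder up to 96 mm, neck 25 mm; the cap, 30 mm in diameter, from 112 to 138 mm above the underside, is the place to grip from above. Origin: centre of its underside; z up the bottle. Starts within 4 mm of the centre of the green coaster.
- bottle_white: Loose round bottle of green glass, white label, white cap; 138 mm tall, 145 to 235 g. Body 42 mm in diameter up to 72 mm, shoulder up to 96 mm, neck 25 mm; the cap, 30 mm in diameter, from 112 to 138 mm above the underside, is the place to grip from above. Origin: centre of its underside; z up the bottle. Starts within 4 mm of the centre of the white coaster.
- coaster_yellow: Flat yellow coaster, 60 x 60 x 4 mm, fixed on the board; it stays behind and shows where in the row the yellow-capped bottle started. Origin: centre of its underside, 16 mm above the table.
- coaster_blue: Flat blue coaster, 60 x 60 x 4 mm, fixed on the board; it stays behind and shows where in the row the blue-capped bottle started. Origin: centre of its underside, 16 mm above the table.
- coaster_green: Flat green coaster, 60 x 60 x 4 mm, fixed on the board; it stays behind and shows where in the row the green-capped bottle started. Origin: centre of its underside, 16 mm above the table.
- coaster_white: Flat white coaster, 60 x 60 x 4 mm, fixed on the board; it stays behind and shows where in the row the white-capped bottle started. Origin: centre of its underside, 16 mm above the table.
Things that resemble listed ones, but are neither listed nor needed, are in the scene too. Leave any purple look-alike of the bottle_yellow alone.

How it is judged:
By the outcome, as a careful person would: the job done as asked, in the order asked, and still so for the second after the job is handed in, with the robot touching nothing.
It also fails if it takes over 120 s, if anything falls off the work surface, if the arm or the gripper's body presses on something with over 40 N, if the wrist force passes 120 N, or if a joint passes its speed limit or range.

## Working session

There is one attempt and no reset: what is moved stays moved. The work goes in short steps, Python scripts to look and compute and a tool call to move; the robot and the scene stay as the last step left them, time stands still between calls to the robot, and variables do not carry over. Pictures are saved under pics/ and viewed, at most 14 in all, crops included, and the job is handed in when it is done.

Besides the shell and the picture viewer there is one more tool, called after ">>>" by a JSON object that holds its "fn" and its "kwargs". drive_tool: Moves the arm, as the interface text tells. Its arguments: {"type":"object","properties":{"rows":{"type":"array"},"force":{"type":"number"}},"required":["rows"]}

```bash
mkdir -p pics; ls; python3 - <<'E'
from rig import manip, eyes, job
import cv2
s=manip.get_state();print({k:s[k] for k in("clock","position","ee_rot","width")})
for n in("top","scene"):
    cv2.imwrite(f"pics/{n}0.png",eyes.get_image(n)[:,:,::-1]);c=eyes.get_calibration(n);print(n,c)
E
```

```text
pics
{'clock': 0.0, 'position': array([0.22299809, 0.52942785, 0.24143389]), 'ee_rot': array([-2.85714447e-04,  1.98048676e-01,  9.80191746e-01, -8.84096571e-04]), 'width': 0.08535315568845009}
top {'camera_matrix': array([[435.09404172,   0.        , 317.02448224],
       [  0.        , 435.09404172, 243.69019459],
       [  0.        ,   0.        ,   1.        ]]), 'view': array([[-0.01032881, -0.99993341, -0.00514717, -0.01068247],
       [ 0.97491851, -0.01121461,  0.22227938, -0.57557448],
       [-0.22232231, -0.00272219,  0.97496943, -0.73257099],
       [ 0.        ,  0.        ,  0.        ,  1.        ]])}
scene {'camera_matrix': array([[577.71840086,   0.        , 331.54130404],
       [  0.        , 577.71840086, 232.57467362],
       [  0.        ,   0.        ,   1.        ]]), 'view': array([[-0.71599073,  0.69798789, -0.01304523,  0.44544431],
       [-0.58956117, -0.59454889,  0.54674422,  0.28703455],
       [ 0.37386481,  0.39915475,  0.83719805, -1.35598077],
       [ 0.        ,  0.        ,  0.        ,  1.        ]])}
```

View pics/top0.png

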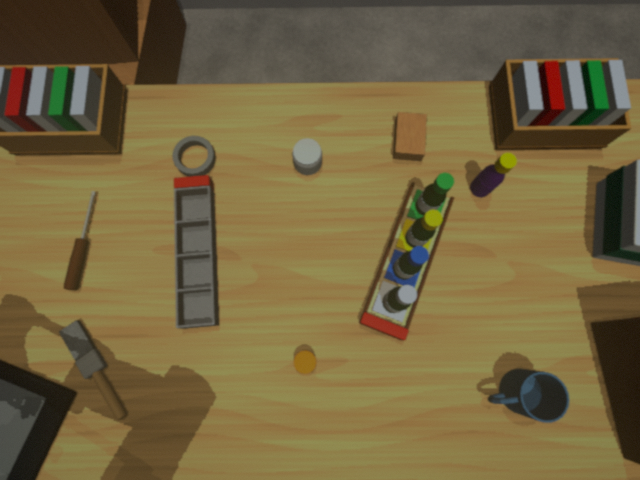

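View pics/scene0.png

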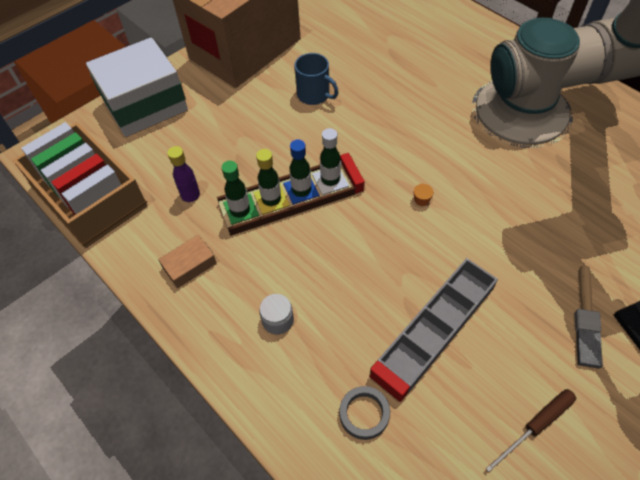

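The top view shows the board at right, with its red end at about (385,327). From the red end the order is white, blue, yellow, green, with caps at (407,294), (419,256), (433,218) and (444,182). The carrier is at left, with its red end at (192,182). The scene view agrees. White therefore goes in the pocket nearest the robot and green in the pocket by the red end. Next I'll take enlarged crops.

```bash
python3 - <<'E'
import cv2
im=cv2.imread("pics/top0.png")
cv2.imwrite("pics/c1.png",cv2.resize(im[170:345,350:470],None,fx=3.4,fy=3.4,interpolation=2))
cv2.imwrite("pics/c2.png",cv2.resize(im[165:340,150:240],None,fx=3.4,fy=3.4,interpolation=2))
a=cv2.imread("pics/c1.png");b=cv2.imread("pics/c2.png")
for i in (a,b):
    for k in range(0,180,20):
        y=int(k*3.4); cv2.line(i,(0,y),(6,y),(255,0,255),1); cv2.line(i,(y,0),(y,6),(255,0,255),1)
cv2.imwrite("pics/c12.png",cv2.hconcat([a,b]))
E
```

```text
(no output)
```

View pics/c12.png

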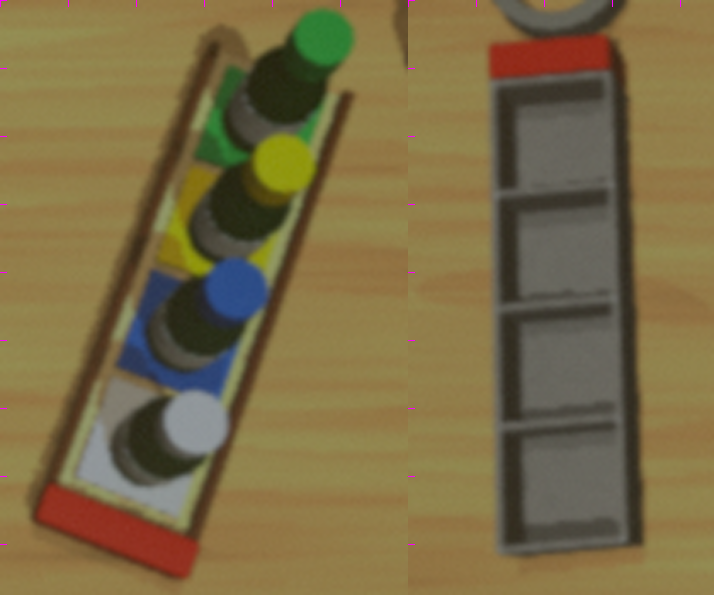

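Cap tops in the enlarged crop are green (323,38), yellow (284,164), blue (236,289) and white (196,423). The carrier's wall-top junctions are also readable: left (495,193), (497,308), (499,428), (500,552); right (613,188), (617,304), (621,424), (628,544).

```bash
cat > h.py <<'E'
import numpy as np
from rig import manip, eyes, job
from scipy.optimize import least_squares
def ray(n,px):
    c=eyes.get_calibration(n);K=c["camera_matrix"];V=c["view"]
    d=np.linalg.inv(K)@[px[0],px[1],1];d=V[:3,:3].T@(d*[1,-1,-1]);o=-V[:3,:3].T@V[:3,3];return o,d
def at(n,px,z):
    o,d=ray(n,px);return (o+d*(z-o[2])/d[2])
def proj(n,P):
    c=eyes.get_calibration(n);V=c["view"];p=(V[:3,:3]@np.asarray(P).T).T+V[:3,3]
    p=p*[1,-1,-1];q=(c["camera_matrix"]@p.T).T;return q[:,:2]/q[:,2:]
E
python3 - <<'E'
from h import *
caps=dict(white=(196,423),blue=(236,289),yellow=(284,164),green=(323,38))
B={k:at("top",(350+(u+.5)/3.4-.5,170+(v+.5)/3.4-.5),.158) for k,(u,v) in caps.items()}
for k in B:print(k,B[k].round(4))
pts=list(B.values());print(np.diff(pts,axis=0),[np.linalg.norm(d) for d in np.diff(pts,axis=0)])
L=[(495,193),(497,308),(499,428),(500,552)];R=[(613,188),(617,304),(621,424),(628,544)]
f=lambda p:(150+(p[0]-408+.5)/3.4-.5,165+(p[1]+.5)/3.4-.5)
W=np.array([at("top",f(p),.04)[:2] for p in L+R])
xs=[-.066,0,.066,.134]
# carrier x ~ world -x -> carrier y ~ world -y ; image-left is world +y = carrier -y
M=np.array([[x,-.035] for x in xs]+[[x,.035] for x in xs])
T=lambda p,m:np.c_[np.cos(p[2])*m[:,0]-np.sin(p[2])*m[:,1]+p[0],np.sin(p[2])*m[:,0]+np.cos(p[2])*m[:,1]+p[1]]
r=least_squares(lambda p:(T(p,M)-W).ravel(),[.5,.3,np.pi]);print(r.x,(r.fun.reshape(-1,2)*1000).round(1))
print(T(r.x,np.array([[x,0] for x in(.099,.033,-.033,-.099)])).round(4))
E
```

```text
white [ 0.4714 -0.1581  0.158 ]
blue [ 0.5343 -0.1804  0.158 ]
yellow [ 0.5952 -0.2073  0.158 ]
green [ 0.6591 -0.2308  0.158 ]
[[ 0.06283417 -0.02237769  0.        ]
 [ 0.0609054  -0.02683604  0.        ]
 [ 0.06387906 -0.02353384  0.        ]] [np.float64(0.0667000299158838), np.float64(0.06655554322493605), np.float64(0.06807624819816084)]
[0.56298929 0.2156755  3.21307156] [[-1.7  0.9]
 [-1.3  1.4]
 [-0.6  1.9]
 [-2.1  1.7]
 [ 1.2 -2.4]
 [ 2.2 -2. ]
 [ 3.  -1.6]
 [-0.6  0.1]]
[[0.4642 0.2086]
 [0.5301 0.2133]
 [0.5959 0.218 ]
 [0.6617 0.2227]]
```

>>> {"fn": "drive_tool", "kwargs": {"rows": [[[0,0,0],[2,-5,0],6],[[0,0,0],[2,-5.5,0],6],[[0,0,0],[2,-5.5,0],6],[[0,0,0],[2,-5.5,0],6],[[0,0,0],[2,-5.5,0],6],[[0,0,0],[2,-5.5,0],6],[[0,0,0],[2,-5.5,0],6],[[0,0,0],[2,-5.5,0],6]], "force": 40}}

```text
clock: 1.1
position: [0.3834, 0.0931, 0.2423]
ee_rot: [0.0, 0.198, 0.98, 0.0]
contact_force: [1.5, 0.4, 0.5]
width: 0.0599
gripper_force: 0.0
```

>>> {"fn": "drive_tool", "kwargs": {"rows": [[[0,0,0],[2,-5.5,0],6],[[0,0,0],[2,-5.5,0],6],[[0,0,0],[2,-5.5,0],6],[[0,0,0],[1.8,-5.5,0],6],[[0,0,0],[0.5,-2.5,0],6],[[0,0,0],[0,0,0],6],[[0,0,0],[0,0,0],6]]}}

```text
clock: 1.98
position: [0.4657, -0.1491, 0.2419]
ee_rot: [-0.001, 0.198, 0.98, 0.001]
contact_force: [-0.1, 0.2, -0.3]
width: 0.0598
gripper_force: 0.0
```

>>> {"fn": "drive_tool", "kwargs": {"rows": [[[0,0,0],[0.6,-0.9,-2],6],[[0,0,0],[0,0,-3],6],[[0,0,0],[0,0,-3],6],[[0,0,0],[0,0,-1.5],6],[[0,0,0],[0,0,-1],6],[[0,0,0],[0,0,0],6]]}}

```text
clock: 2.72
position: [0.4723, -0.1587, 0.1373]
ee_rot: [-0.0, 0.198, 0.98, 0.0]
contact_force: [0.0, -0.3, -0.8]
width: 0.0597
gripper_force: 0.0
```

```bash
python3 - <<'E'
from h import *
import cv2
w=eyes.get_image("wrist")[:,:,::-1];s=eyes.get_image("scene")[100:260,200:400,::-1]
cv2.imwrite("pics/w1.png",cv2.hconcat([cv2.resize(w,(400,300)),cv2.resize(s,(375,300))]))
E
```

```text
(no output)
```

View pics/w1.png

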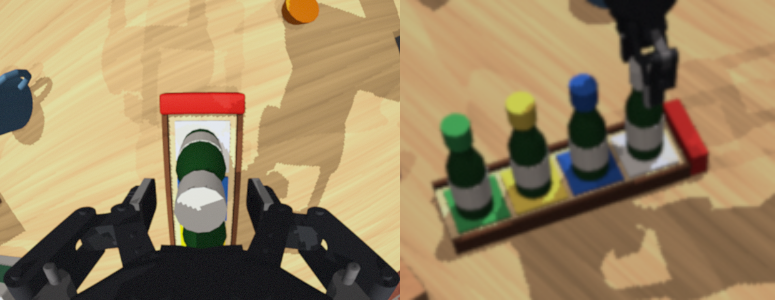

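The wrist picture (left half) shows the white cap at (201,207), centred between the pads at (147,205) and (255,205). The jaws are aligned with the board, so I'll close them and lift.

>>> {"fn": "drive_tool", "kwargs": {"rows": [[[0,0,0],[0,0,0],2],[[0,0,0],[0,0,0],2],[[0,0,0],[0,0,0],2],[[0,0,0],[0,0,0],2],[[0,0,0],[0,0,0.5],2],[[0,0,0],[0,0,1.5],2],[[0,0,0],[0,0,3],2],[[0,0,0],[0,0,2],2]]}}

```text
clock: 3.82
position: [0.4727, -0.1593, 0.2092]
ee_rot: [0.001, 0.198, 0.98, -0.0]
contact_force: [0.1, -0.8, -2.1]
width: 0.029
gripper_force: 39.6
```

>>> {"fn": "drive_tool", "kwargs": {"rows": [[[0,0,0],[0,1.5,0],2],[[0,0,0],[-0.1,3,0],2],[[0,0,0],[-0.1,4.5,0],2],[[0,0,0],[-0.1,5,0],2],[[0,0,0],[-0.1,5,0],2],[[0,0,0],[-0.1,5,0],2],[[0,0,0],[-0.1,5,0],2],[[0,0,0],[-0.1,4,0],2]]}}

```text
clock: 4.82
position: [0.4635, 0.1735, 0.2064]
ee_rot: [-0.001, 0.197, 0.98, -0.0]
contact_force: [0.1, -0.6, -1.2]
width: 0.029
gripper_force: 39.7
```

>>> {"fn": "drive_tool", "kwargs": {"rows": [[[0,0,0],[-0.1,2.5,0],2],[[0,0,0],[0,1.3,0],2],[[0,0,0],[0,0,0],2],[[0,0,0],[0,0,0],2]]}}

```text
clock: 5.32
position: [0.464, 0.2081, 0.2071]
ee_rot: [-0.0, 0.198, 0.98, -0.0]
contact_force: [0.4, -0.1, -1.3]
width: 0.0291
gripper_force: 39.8
```

```bash
python3 - <<'E'
from h import *
import cv2
s=manip.get_state();print(s["position"])
w=eyes.get_image("top")[150:350,130:330,::-1];s=eyes.get_image("scene")[200:420,340:560,::-1]
cv2.imwrite("pics/w2.png",cv2.hconcat([cv2.resize(w,(400,400)),cv2.resize(s,(400,400))]))
E
```

```text
[0.46403788 0.20808613 0.20707116]
```

View pics/w2.png

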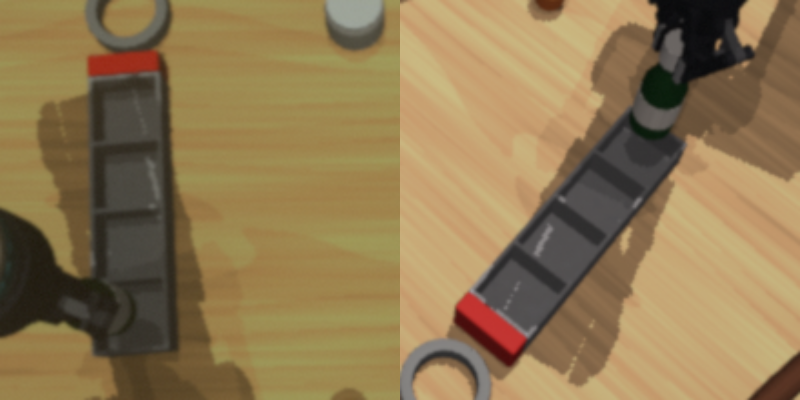

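The left half shows the gripper over the pocket farthest from red, at about (125,315). The right half shows white hanging above that pocket with some apparent lean, so I'll check it against a projected vertical.

```bash
python3 - <<'E'
from h import *
import cv2
p=manip.get_state()["position"]
im=eyes.get_image("scene")[:,:,::-1].copy()
zb=p[2]-.117
print(proj("scene",[[p[0],p[1],zb],[p[0],p[1],zb+.138]]))
c=cv2.resize(im[190:300,430:560],None,fx=5,fy=5,interpolation=2)
for sgn in (-1,1):
  # camera-right offset in world
  r=eyes.get_calibration("scene")["view"][0,:3]*.021*sgn
  q=(proj("scene",[[p[0],p[1],zb]+r,[p[0],p[1],zb+.138]+r])-[430,190])*5
  cv2.line(c,*[tuple(map(int,x)) for x in q],(0,0,255),1)
cv2.imwrite("pics/w3.png",c)
E
```

```text
[[476.55530492 266.98565772]
 [493.85571484 223.37258253]]
```

View pics/w3.png

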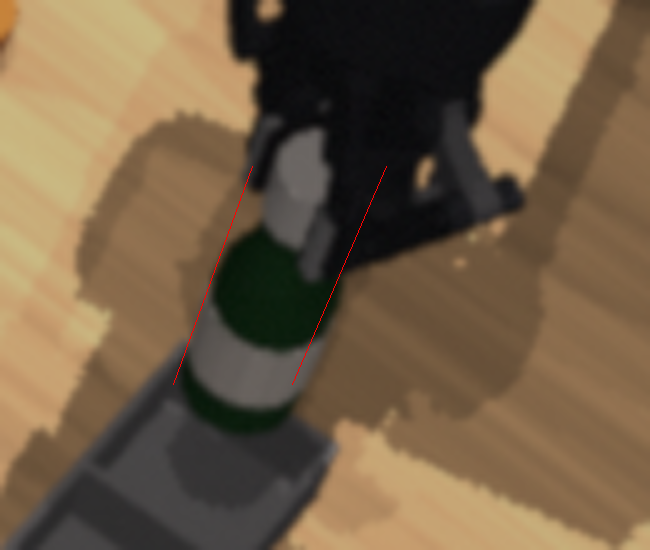

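The bottle hangs nearly upright: the underside is at about (238,395), the cap at (302,150), and it is close to the projected vertical lines. I'll lower it.

>>> {"fn": "drive_tool", "kwargs": {"rows": [[[0,0,0],[0,0,-2],2],[[0,0,0],[0,0,-3],2],[[0,0,0],[0,0,-2],2],[[0,0,0],[0,0,-0.8],2],[[0,0,0],[0,0,-0.3],2],[[0,0,0],[0,0,-0.2],2],[[0,0,0],[0,0,-0.2],2],[[0,0,0],[0,0,0],2]]}}

```text
clock: 6.48
position: [0.4644, 0.209, 0.1226]
ee_rot: [0.0, 0.198, 0.98, 0.0]
contact_force: [-0.3, 0.0, -0.8]
width: 0.0287
gripper_force: 39.8
```

>>> {"fn": "drive_tool", "kwargs": {"rows": [[[0,0,0],[0,0,-0.1],2],[[0,0,0],[0,0,-0.1],2],[[0,0,0],[0,0,0],2],[[0,0,0],[0,0,0],2]]}}

```text
clock: 6.98
position: [0.4649, 0.2091, 0.1222]
ee_rot: [0.001, 0.198, 0.98, 0.0]
contact_force: [-2.0, -0.3, 8.4]
width: 0.029
gripper_force: 40.9
```

>>> {"fn": "drive_tool", "kwargs": {"rows": [[[0,0,0],[0,0,0],4],[[0,0,0],[0,0,0],5.5],[[0,0,0],[0,0,0],6],[[0,0,0],[0,0,0],6],[[0,0,0],[0,0,1.5],6],[[0,0,0],[0,0,3],6],[[0,0,0],[0,0,4],6],[[0,0,0],[0,0,0],6]]}}

```text
clock: 7.98
position: [0.4667, 0.2097, 0.2095]
ee_rot: [0.004, 0.198, 0.98, 0.002]
contact_force: [-0.1, 0.5, -0.5]
width: 0.0603
gripper_force: 0.0
```

>>> {"fn": "drive_tool", "kwargs": {"rows": [[[0,0,0],[0.5,-2.5,0],6],[[0,0,0],[1,-5,0],6],[[0,0,0],[1,-5.5,0],6],[[0,0,0],[1,-5.5,0],6],[[0,0,0],[1,-5.5,0],6],[[0,0,0],[1,-5.5,0],6],[[0,0,0],[1,-5,0],6],[[0,0,0],[0.5,-3.5,0],6]]}}

```text
clock: 8.98
position: [0.5342, -0.1734, 0.2049]
ee_rot: [-0.0, 0.199, 0.98, -0.0]
contact_force: [0.0, 0.5, -0.0]
width: 0.0601
gripper_force: 0.0
```

```bash
python3 - <<'E'
from h import *
import cv2
s=manip.get_state();print(s["position"],s["width"])
w=eyes.get_image("top")[150:350,130:330,::-1];s=eyes.get_image("scene")[180:400,340:560,::-1]
cv2.imwrite("pics/w4.png",cv2.hconcat([cv2.resize(w,(400,400)),cv2.resize(s,(400,400))]))
E
```

```text
[ 0.53423811 -0.17339351  0.20485565] 0.0600892423228953
```

View pics/w4.png

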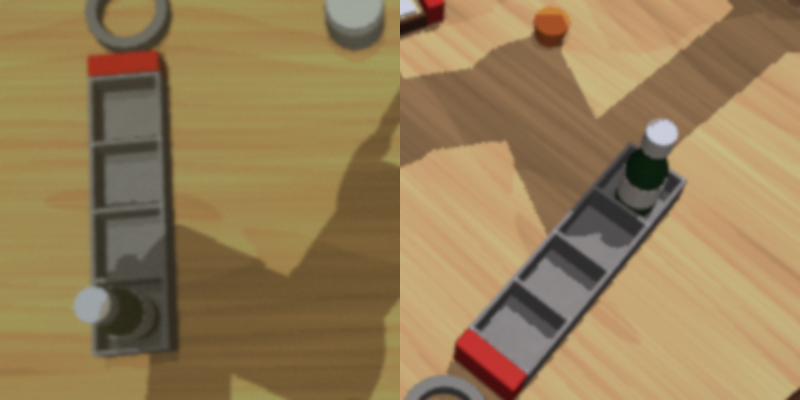

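White stands upright and is seated in the pocket farthest from red, with its cap at (92,305) on the left and (661,133) on the right. Blue is next.

>>> {"fn": "drive_tool", "kwargs": {"rows": [[[0,0,0],[0,-0.7,0],6],[[0,0,0],[0,0,-2],6],[[0,0,0],[0,0,-2.5],6],[[0,0,0],[0,0,-1.5],6],[[0,0,0],[0,0,-0.8],6],[[0,0,0],[0,0,0],6]]}}

```text
clock: 9.82
position: [0.5342, -0.1777, 0.1371]
ee_rot: [-0.0, 0.198, 0.98, 0.0]
contact_force: [-0.0, 0.1, 0.1]
width: 0.0598
gripper_force: 0.0
```

>>> {"fn": "drive_tool", "kwargs": {"rows": [[[0,0,0],[0,-0.2,0],4],[[0,0,0],[0,0,0],2],[[0,0,0],[0,0,0],2],[[0,0,0],[0,0,0],2],[[0,0,0],[0,0,0],2],[[0,0,0],[0,0,0.5],2],[[0,0,0],[0,0,2],2],[[0,0,0],[0,0,4.5],2]]}}

```text
clock: 10.82
position: [0.5323, -0.1788, 0.2051]
ee_rot: [-0.004, 0.198, 0.98, 0.001]
contact_force: [0.3, -0.5, -1.7]
width: 0.0287
gripper_force: 39.8
```

>>> {"fn": "drive_tool", "kwargs": {"rows": [[[0,0,0],[0,1.5,0],2],[[0,0,0],[0,3,0],2],[[0,0,0],[0,4.5,0],2],[[0,0,0],[0,5,0],2],[[0,0,0],[0,5,0],2],[[0,0,0],[0,5,0],2],[[0,0,0],[0,5,0],2],[[0,0,0],[0,4.5,0],2]]}}

```text
clock: 11.82
position: [0.5325, 0.1572, 0.2056]
ee_rot: [-0.002, 0.198, 0.98, -0.0]
contact_force: [0.4, 0.2, -1.7]
width: 0.0293
gripper_force: 39.9
```

>>> {"fn": "drive_tool", "kwargs": {"rows": [[[0,0,0],[0,3.5,0],2],[[0,0,0],[0,2,0],2],[[0,0,0],[0,0,0],2],[[0,0,0],[0,0,0],2]]}}

```text
clock: 12.32
position: [0.534, 0.2088, 0.2068]
ee_rot: [-0.0, 0.198, 0.98, -0.001]
contact_force: [-0.2, -0.4, -2.7]
width: 0.0288
gripper_force: 39.9
```

>>> {"fn": "drive_tool", "kwargs": {"rows": [[[0,0,0],[-0.4,0.4,-1.5],2],[[0,0,0],[0,0,-3],2],[[0,0,0],[0,0,-2.5],2],[[0,0,0],[0,0,-1],2],[[0,0,0],[0,0,-0.3],2],[[0,0,0],[0,0,-0.15],2],[[0,0,0],[0,0,-0.1],2],[[0,0,0],[0,0,0],2]]}}

```text
clock: 13.32
position: [0.5306, 0.214, 0.1224]
ee_rot: [0.0, 0.198, 0.98, 0.0]
contact_force: [0.5, -0.6, -1.3]
width: 0.0288
gripper_force: 40.0
```

>>> {"fn": "drive_tool", "kwargs": {"rows": [[[0,0,0],[0,0,-0.15],2],[[0,0,0],[0,0,0],2],[[0,0,0],[0,0,0],2]]}}

```text
clock: 13.7
position: [0.531, 0.214, 0.1223]
ee_rot: [0.001, 0.198, 0.98, 0.0]
contact_force: [-1.4, -0.9, 7.0]
width: 0.0288
gripper_force: 40.9
```

Contact. I'll release, rise and go to yellow at (.595,-.207).

>>> {"fn": "drive_tool", "kwargs": {"rows": [[[0,0,0],[0,0,0],4],[[0,0,0],[0,0,0],5.5],[[0,0,0],[0,0,0],6],[[0,0,0],[0,0,0],6],[[0,0,0],[0,0,1.5],6],[[0,0,0],[0,0,3],6],[[0,0,0],[0,0,4],6],[[0,0,0],[0,0,0],6]]}}

```text
clock: 14.7
position: [0.5327, 0.2146, 0.2099]
ee_rot: [0.004, 0.198, 0.98, 0.002]
contact_force: [0.2, 0.6, -0.4]
width: 0.06
gripper_force: 0.0
```

>>> {"fn": "drive_tool", "kwargs": {"rows": [[[0,0,0],[0.4,-3,0],6],[[0,0,0],[0.9,-5.5,0],6],[[0,0,0],[0.9,-6,0],6],[[0,0,0],[0.9,-6,0],6],[[0,0,0],[0.9,-6,0],6],[[0,0,0],[0.9,-6,0],6],[[0,0,0],[0.9,-5.5,0],6],[[0,0,0],[0.5,-4,0],6]]}}

```text
clock: 15.7
position: [0.5931, -0.2086, 0.2048]
ee_rot: [-0.0, 0.199, 0.98, 0.0]
contact_force: [1.1, 0.0, 0.1]
width: 0.0599
gripper_force: 0.0
```

>>> {"fn": "drive_tool", "kwargs": {"rows": [[[0,0,0],[0,0,0],6],[[0,0,0],[0,0,0],6]]}}

```text
clock: 15.95
position: [0.5927, -0.2055, 0.2048]
ee_rot: [-0.001, 0.198, 0.98, 0.001]
contact_force: [-0.3, 1.0, 0.4]
width: 0.0597
gripper_force: 0.0
```

>>> {"fn": "drive_tool", "kwargs": {"rows": [[[0,0,0],[0.2,-0.2,-2],6],[[0,0,0],[0,0,-2.5],6],[[0,0,0],[0,0,-1.5],6],[[0,0,0],[0,0,-0.8],6],[[0,0,0],[0,0,0],6],[[0,0,0],[0,0,0],4],[[0,0,0],[0,0,0],2],[[0,0,0],[0,0,0],2]]}}

```text
clock: 16.95
position: [0.5959, -0.2085, 0.1384]
ee_rot: [0.001, 0.198, 0.98, -0.0]
contact_force: [-0.6, -0.0, 3.6]
width: 0.029
gripper_force: 39.6
```

>>> {"fn": "drive_tool", "kwargs": {"rows": [[[0,0,0],[0,0,0],2],[[0,0,0],[0,0,0],2],[[0,0,0],[0,0,0.5],2],[[0,0,0],[0,0,2],2],[[0,0,0],[0,0,4.5],2],[[0,0,0],[0,0,0],2]]}}

```text
clock: 17.7
position: [0.5971, -0.2089, 0.2106]
ee_rot: [0.003, 0.198, 0.98, -0.001]
contact_force: [-0.4, 0.4, -1.2]
width: 0.0291
gripper_force: 39.8
```

>>> {"fn": "drive_tool", "kwargs": {"rows": [[[0,0,0],[0,1.5,0],2],[[0,0,0],[0,3,0],2],[[0,0,0],[0,4.5,0],2],[[0,0,0],[0,5.5,0],2],[[0,0,0],[0,5.5,0],2],[[0,0,0],[0,5.5,0],2],[[0,0,0],[0,5.5,0],2],[[0,0,0],[0,5,0],2]]}}

```text
clock: 18.7
position: [0.593, 0.1547, 0.2051]
ee_rot: [-0.002, 0.198, 0.98, -0.0]
contact_force: [0.5, -1.0, -2.0]
width: 0.0288
gripper_force: 39.8
```

>>> {"fn": "drive_tool", "kwargs": {"rows": [[[0,0,0],[0,4,0],2],[[0,0,0],[0,2,0],2],[[0,0,0],[0,0,0],2],[[0,0,0],[0,0,0],2]]}}

```text
clock: 19.2
position: [0.5949, 0.2107, 0.2067]
ee_rot: [-0.001, 0.198, 0.98, -0.001]
contact_force: [-0.1, -0.7, -1.9]
width: 0.0289
gripper_force: 39.9
```

>>> {"fn": "drive_tool", "kwargs": {"rows": [[[0,0,0],[0.1,0.7,-1.5],2],[[0,0,0],[0,0,-3],2],[[0,0,0],[0,0,-2.5],2],[[0,0,0],[0,0,-0.9],2],[[0,0,0],[0,0,-0.3],2],[[0,0,0],[0,0,-0.15],2],[[0,0,0],[0,0,-0.1],2],[[0,0,0],[0,0,0],2]]}}

```text
clock: 20.2
position: [0.5966, 0.219, 0.1234]
ee_rot: [0.001, 0.198, 0.98, 0.0]
contact_force: [-0.4, -0.4, -1.1]
width: 0.0288
gripper_force: 39.9
```

>>> {"fn": "drive_tool", "kwargs": {"rows": [[[0,0,0],[0,0,-0.15],2],[[0,0,0],[0,0,0],2],[[0,0,0],[0,0,0],2]]}}

```text
clock: 20.58
position: [0.5968, 0.2191, 0.1224]
ee_rot: [0.001, 0.198, 0.98, 0.0]
contact_force: [-1.0, 0.6, 6.0]
width: 0.0291
gripper_force: 40.5
```

Contact. I'll release, then go to green at (.659,-.231).

>>> {"fn": "drive_tool", "kwargs": {"rows": [[[0,0,0],[0,0,0],4],[[0,0,0],[0,0,0],5.5],[[0,0,0],[0,0,0],6],[[0,0,0],[0,0,0],6],[[0,0,0],[0,0,1.5],6],[[0,0,0],[0,0,3],6],[[0,0,0],[0,0,4],6],[[0,0,0],[0,0,0],6]]}}

```text
clock: 21.58
position: [0.5987, 0.2196, 0.2114]
ee_rot: [0.004, 0.198, 0.98, 0.002]
contact_force: [0.5, -0.7, -0.2]
width: 0.0603
gripper_force: 0.0
```

>>> {"fn": "drive_tool", "kwargs": {"rows": [[[0,0,0],[0.4,-3,0],6],[[0,0,0],[0.9,-5.5,0],6],[[0,0,0],[0.9,-6,0],6],[[0,0,0],[0.9,-6,0],6],[[0,0,0],[0.9,-6,0],6],[[0,0,0],[0.9,-6,0],6],[[0,0,0],[0.9,-6,0],6],[[0,0,0],[0.5,-5,0],6]]}}

```text
clock: 22.58
position: [0.6591, -0.2185, 0.2058]
ee_rot: [-0.0, 0.199, 0.98, 0.0]
contact_force: [-0.1, -0.3, 0.5]
width: 0.0601
gripper_force: 0.0
```

>>> {"fn": "drive_tool", "kwargs": {"rows": [[[0,0,0],[0,-1.2,0],6],[[0,0,0],[0,0,0],6],[[0,0,0],[0,0,0],6]]}}

```text
clock: 22.95
position: [0.6591, -0.2263, 0.2062]
ee_rot: [-0.0, 0.197, 0.98, 0.001]
contact_force: [1.0, -0.1, 0.3]
width: 0.0599
gripper_force: 0.0
```

```bash
python3 - <<'E'
from h import *
import cv2
s=manip.get_state();print(s["position"],s["width"])
w=eyes.get_image("wrist")[:,:,::-1];s=eyes.get_image("scene")[:,:,::-1]
cv2.imwrite("pics/w5.png",cv2.hconcat([cv2.resize(w,(400,300)),cv2.resize(s,(400,300),interpolation=3)]))
E
```

```text
[ 0.65909121 -0.22628439  0.20624449] 0.0599346602953376
```

View pics/w5.png

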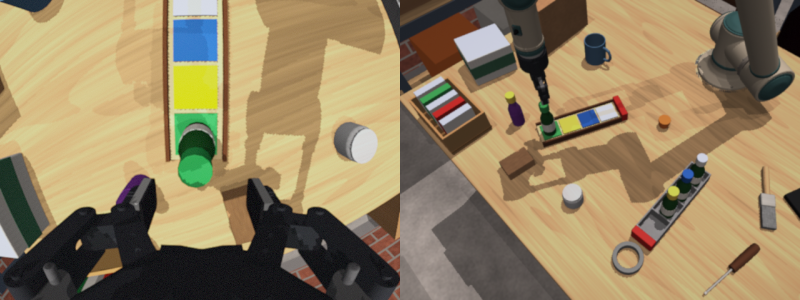

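The wrist view (left) shows the green cap ahead of the jaws, with the other coasters empty. The scene view (right) shows white, blue and yellow upright in the pockets, with the pocket by the red end free. The purple look-alike is clear of the fingers.

>>> {"fn": "drive_tool", "kwargs": {"rows": [[[0,0,0],[0,-0.4,-2],6],[[0,0,0],[0,0,-2.5],6],[[0,0,0],[0,0,-1.5],6],[[0,0,0],[0,0,-0.8],6],[[0,0,0],[0,0,0],6],[[0,0,0],[0,0,0],4],[[0,0,0],[0,0,0],2],[[0,0,0],[0,0,0],2]]}}

```text
clock: 24.05
position: [0.66, -0.2324, 0.1395]
ee_rot: [0.001, 0.198, 0.98, -0.0]
contact_force: [0.6, -0.8, 2.4]
width: 0.0288
gripper_force: 39.7
```

>>> {"fn": "drive_tool", "kwargs": {"rows": [[[0,0,0],[0,0,0],2],[[0,0,0],[0,0,0],2],[[0,0,0],[0,0,0.5],2],[[0,0,0],[0,0,2],2],[[0,0,0],[0,0,4.5],2],[[0,0,0],[0,0,0],2]]}}

```text
clock: 24.8
position: [0.6609, -0.2329, 0.2117]
ee_rot: [0.003, 0.198, 0.98, -0.001]
contact_force: [0.1, -0.6, -2.9]
width: 0.0289
gripper_force: 39.8
```

>>> {"fn": "drive_tool", "kwargs": {"rows": [[[0,0,0],[0,1.5,0],2],[[0,0,0],[0,3,0],2],[[0,0,0],[0,4.5,0],2],[[0,0,0],[0,5.5,0],2],[[0,0,0],[0,5.5,0],2],[[0,0,0],[0,5.5,0],2],[[0,0,0],[0,5.5,0],2],[[0,0,0],[0,5.5,0],2]]}}

```text
clock: 25.8
position: [0.6571, 0.1356, 0.2058]
ee_rot: [-0.002, 0.198, 0.98, -0.0]
contact_force: [0.7, -0.8, -2.3]
width: 0.0288
gripper_force: 39.8
```

>>> {"fn": "drive_tool", "kwargs": {"rows": [[[0,0,0],[0,4.5,0],2],[[0,0,0],[0,3,0],2],[[0,0,0],[0,1,0],2],[[0,0,0],[0,0,0],2],[[0,0,0],[0,0,0],2]]}}

```text
clock: 26.42
position: [0.6591, 0.2165, 0.2078]
ee_rot: [-0.0, 0.199, 0.98, -0.001]
contact_force: [1.4, 0.5, -2.0]
width: 0.0288
gripper_force: 39.9
```

>>> {"fn": "drive_tool", "kwargs": {"rows": [[[0,0,0],[0.2,0.5,-1.5],2],[[0,0,0],[0,0,-3],2],[[0,0,0],[0,0,-2.5],2],[[0,0,0],[0,0,-0.9],2],[[0,0,0],[0,0,-0.3],2],[[0,0,0],[0,0,-0.15],2],[[0,0,0],[0,0,-0.1],2],[[0,0,0],[0,0,0],2]]}}

```text
clock: 27.42
position: [0.6616, 0.223, 0.1245]
ee_rot: [0.001, 0.198, 0.98, 0.0]
contact_force: [-0.2, -0.1, -1.7]
width: 0.0289
gripper_force: 39.9
```

>>> {"fn": "drive_tool", "kwargs": {"rows": [[[0,0,0],[0,0,-0.1],2],[[0,0,0],[0,0,0],2],[[0,0,0],[0,0,0],2]]}}

```text
clock: 27.8
position: [0.6616, 0.223, 0.1235]
ee_rot: [0.001, 0.198, 0.98, 0.0]
contact_force: [-0.3, 0.5, 1.7]
width: 0.0287
gripper_force: 40.3
```

Contact. I'll release, rise and move clear.

>>> {"fn": "drive_tool", "kwargs": {"rows": [[[0,0,0],[0,0,-0.05],4],[[0,0,0],[0,0,0],5.5],[[0,0,0],[0,0,0],6],[[0,0,0],[0,0,0],6],[[0,0,0],[0,0,1.5],6],[[0,0,0],[0,0,3],6],[[0,0,0],[0,0,4],6],[[0,0,0],[0,0,2],6]]}}

```text
clock: 28.8
position: [0.6625, 0.2232, 0.2315]
ee_rot: [0.002, 0.198, 0.98, 0.001]
contact_force: [-0.5, 1.1, -0.4]
width: 0.06
gripper_force: 0.0
```

>>> {"fn": "drive_tool", "kwargs": {"rows": [[[0,0,0],[0,-3,0],6],[[0,0,0],[0,-5,0],6],[[0,0,0],[0,-5,0],6],[[0,0,0],[0,-4,0],6],[[0,0,0],[0,0,0],6],[[0,0,0],[0,0,0],6]]}}

```text
clock: 29.55
position: [0.6615, 0.0532, 0.2282]
ee_rot: [0.0, 0.198, 0.98, 0.001]
contact_force: [0.0, -0.5, 0.9]
width: 0.0596
gripper_force: 0.0
```

```bash
python3 - <<'E'
from h import *
import cv2
w=eyes.get_image("top")[150:350,130:330,::-1];s=eyes.get_image("scene")[180:400,340:560,::-1]
cv2.imwrite("pics/w6.png",cv2.hconcat([cv2.resize(w,(400,400)),cv2.resize(s,(400,400))]))
E
```

```text
(no output)
```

View pics/w6.png

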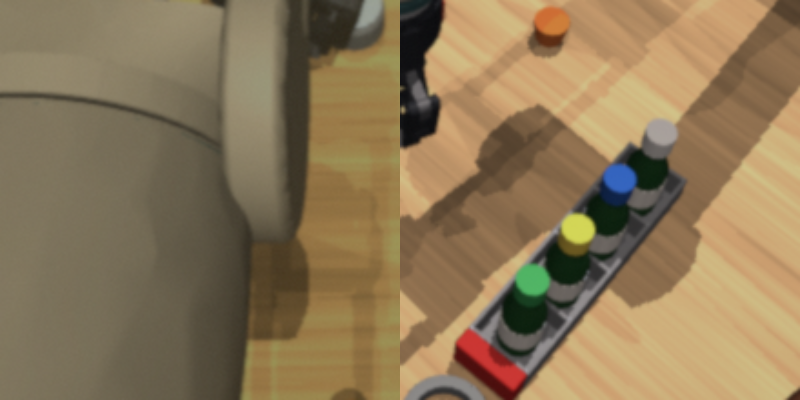

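The arm blocks the top view. The scene view shows all four upright, one per pocket, in the order green (532,282) by the red end, then yellow (577,234), blue (619,184) and white (660,138).

```bash
python3 -c "
from rig import job
print(job.sign_off())"
```

```text
the job is handed in; nothing more can be done
None
```

All four bottles stand upright in the carrier in reverse order, from its red end green, yellow, blue, white, and the job was handed in at about 30 s of the 120 s allowed.

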